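Put the bearing away in the roll-top parts box

TASK

Put the bearing (the narrow steel ring, nearly as tall as it is wide, not the wide thin one) away in the roll-top parts box: set it down flat on the box's floor through the open front, without dropping it. Then roll the slatted cover forward until the box is fully shut.

Things in the scene. Friction and masses are not known exactly. Their poses are not given: they have to be found in the camera images.
- bearing_center (a point): Centre (half-way up) of the bearing: plain steel ring, outer diameter 48 mm, bore 24 mm, 40 mm tall, about 0.4 kg, standing on a flat end on the bench, bore axis z upright. Bystanders, 35 mm or more clear of it: a wide thin steel ring (diameter 76, 12 tall), a white canister filter (diameter 64, 62 tall), a flat carton (50 tall).
- box: Fixed box, origin on the bench under the arch's top; x from front (robot side) to rear, y along its width, z up. Front wall x -160 to -150 mm, 58 high; end walls y +-144 to +-156, arched to 127 high at x 0; floor top z 8; fixed hood x +50 to +200. Mouth: front wall to cover edge. Cover track: circle about the line x 0, z -100 along y, outer radius 220. Bearing room: x -145 to +60, y +-140.
- cover (a joint): Angle of the slatted cover on its circular track, rad: 0 shut (edge down at the front wall), 0.80 fully open (rolled back under the hood). Starts 0.68 to 0.80, leaving a mouth of 135 to 160 mm front to back. Its front edge is 0.75 minus this value forward of upright about the track's axis. Stays where left; 2 to 6 N at the grip moves it.
- cover_grip (a point): Centre of the cover's grip: black barrel, diameter 24, length 36 mm along the box's y, mid-width, on a 12 mm stem, 30 mm off the cover's outer face near its front edge. Circles the track's axis at radius 250 mm; with a = 0.698 minus joint value it is at box x = -250 sin a, z = -100 + 250 cos a. Pinch its flat ends from above or push it.
Things that resemble listed ones, but are neither listed nor needed, are in the scene too. What is shaped like the part that bears bearing_center but green or yellow is not meant.

How it is judged (in metres and radians):
On the way:
1. the bearing lies flat on the floor of the box, let go and at rest (x of bearing_center in the frame of box between -0.15 and 0.1 m and y of bearing_center in the frame of box between -0.14 and 0.14 m and z of bearing_center in the frame of box between 0.015 and 0.038 m and angle between the z axis of bearing_center and the z axis of box, either way round below 0.17 rad and contact force between the fingers and bearing below 0.1 N and linear speed of bearing below 0.03 m/s), for 0.2 s.
At the end, for the whole second after the job is handed in: The bearing lies flat (within 10 degrees) and at rest on the floor inside the box, and the cover is shut to within 0.07 rad (15 mm at its front edge) (x of bearing_center in the frame of box between -0.15 and 0.1 m and y of bearing_center in the frame of box between -0.14 and 0.14 m and z of bearing_center in the frame of box between 0.015 and 0.038 m and angle between the z axis of bearing_center and the z axis of box, either way round below 0.17 rad and linear speed of bearing below 0.03 m/s and value of joint cover below 0.07 rad); the robot touches nothing.
It fails at once if the bearing is dropped: it falls free faster than 0.7 m/s (more than about 25 mm) (linear speed of bearing above 0.7 m/s and contact force between the fingers and bearing below 0.1 N).
It also fails if it takes over 54 s, if anything falls off the work surface, if the arm or the gripper's body presses on something with over 40 N, if the wrist force passes 120 N, or if a joint passes its speed limit or range.

ROBOT

A 6-joint arm with a two-finger parallel gripper is mounted at the origin on the work surface. World frame = base frame: x ahead of the robot, y to its left, z up, the work surface at z = 0. Lengths are in m, angles in degrees, forces in N, time in s.
With the tool pointing down it reaches from about 0.325 to 0.775 m from the base axis. Payload 9.3 kg.
Tool frame: the origin (TCP) lies at the very end of the fingers, on their centre line; the grasp point (between the pads) lies 19 mm behind it; z points along the fingers, y is the line along which they close (so a half turn about z gives the same grasp; the last joint's range is limited). The gripper opens to 85 mm and grips with 20 to 120 N. Pads are 22 mm wide; open, the fingers measure 114 mm over their backs; the gripper's body (76 mm by 85 mm) begins 54 mm behind the grasp point. The pads swing forward as they close: fully open they stand 13 mm farther back than shut.
Start: joints at [58.522, 14.817, 1.232, 76.415, 0, 81.257], TCP at [0.213, 0.507, 0.231] pointing down, gripper open.
Joint ranges: [-174.27, 174.27], [-52.1, 104.24], [-59.71, 78.15], [-110.17, 111.67], [-87.03, 83.33], [-180, 180]. Speed limits (degrees/s): [127.2, 127.2, 159.86, 180, 180, 180].

INTERFACE

Orientations are given as [roll, pitch, yaw] about the fixed x, y, z axes, in that order (R = Rz(yaw) Ry(pitch) Rx(roll)).
In Python, from workcell import get_obs, grab_frame, camera_info, ticket gives the robot as it stands.
- The arm moves only by the shell command python3 -m pendant 'ROWS' [FORCE]. ROWS is a JSON object of lists of equal length, an entry for each row: "grip": the opening, from -1 (shut) to 1 (fully open); "travel": the shift along the tool's x, y, z in cm, a list of three; "rot": the turn, a rotation vector about the tool's x, y, z in degrees, a list of three. A call has 1 to 12 rows; each row shifts and turns the commanded pose from where the row before left it, along the tool's axes as they then stand; what a row does not reach is not made up. A row lasts 1/12 s, in which the tool goes at most 41.7 mm and 7.16 degrees, less where a joint would pass 70% of its speed; a pose out of reach is approached as far as the arm can. A call is refused whole if a number of a shift passes 4.17 or a number of a turn 7.16, either way. A call with a gripper value outside its range is refused whole. The fingers move at their own pace and stop on an object; FORCE is the grip in N (left out, the last holds). Time passes only in rows, so rows that do not move let the fingers close. It gives the time, the measured TCP pose, the force, the opening and the grip force at its end, in the units of the state.
- get_obs(): the state, without advancing time (a new reading comes with each control period).
- grab_frame(name): name is "scene" or "top" or "wrist"; returns (picture, depth): 480x640x3 uint8, red, green, blue; 480x640 float32, m along the optical axis (not along the pixel's ray), 0 where there is no reading.
- camera_info(name): a dict with "vfov" (degrees; the focal length in pixels is half the picture's height over the tangent of half this angle, whatever the lens; pixels are square), "cx", "cy" (the principal point, pixels), "R" (3x3) and "t" (3): a world point X has camera coordinates R X + t. Camera axes: x right, y down, z forward; pixel columns grow to the right and rows downward; lengths in m; the calibration is good to about 2 mm. A picture is of the moment at which its call begins: read the wrist's pose just before it. camera_info takes no time and is no camera call; for the wrist camera it gives the pose at the moment of the call.
- ticket.close_job(): hands the job in; it is judged then, once.
The state is a dict: "clock": time; "joint_positions": joint angles; "joint_vel": joint speeds; "tau": joint torques, N m; "tool_pos": TCP position; "tool_rot": TCP orientation; "wrist_force": force on the tool from outside, world axes, zero at the start; "ft_torque": the same for the moment, N m; "grip_width": finger opening in m; "finger_force": force on a finger pad.
Only numpy, scipy, OpenCV 4.12 (cv2) and the standard library are available. Lean on these libraries where they do the work, as an engineer would, in place of code of your own. Each camera call takes 0.05 s, during which the arm holds its last target. There are 200 camera calls.

## Working session

There is one attempt and no reset: what is moved stays moved. The work goes in short steps, Python scripts to look and compute and a shell command to move; the robot and the scene stay as the last step left them, time stands still between calls to the robot, and variables do not carry over. Pictures are saved under pics/ and viewed, at most 10 in all, crops included, and the job is handed in when it is done.

```bash
mkdir -p pics; cat > h.py <<'E'
import numpy as np, cv2
from workcell import get_obs, grab_frame, camera_info, ticket
from scipy.spatial.transform import Rotation as Ro
def snap(n,f):
    c=camera_info(n); p,d=grab_frame(n)
    cv2.imwrite(f'pics/{f}.png',p[:,:,::-1]); np.savez(f'pics/{f}.npz',d=d,p=p,**c)
def cloud(f):
    z=np.load(f'pics/{f}.npz'); d=z['d']; F=240/np.tan(np.radians(z['vfov']/2))
    v,u=np.mgrid[:480,:640]
    c=np.stack([(u-z['cx'])/F*d,(v-z['cy'])/F*d,d],-1)
    w=(c-z['t'])@z['R']; w[d==0]=np.nan
    return w
def toolshift(dw):
    o=get_obs(); R=Ro.from_euler('xyz',o['tool_rot'],degrees=True)
    return R.inv().apply(dw)
E
python3 - <<'E'
from h import *
snap('top','t0'); snap('scene','s0')
print(get_obs()); print(camera_info('top'))
E
```

```text
{'clock': 0.1, 'joint_positions': array([5.85221410e+01, 1.48497012e+01, 1.19409167e+00, 7.64144246e+01,
       2.57946490e-03, 8.12572592e+01]), 'joint_vel': array([ 0.0169637 ,  0.02589464,  0.10315302, -0.07389313, -0.03271502,
        0.09326586]), 'tau': array([ 5.42926296e-03, -5.56692266e+01,  3.45069122e+01,  1.16422889e-02,
       -1.65463175e-04, -1.12771284e-05]), 'tool_pos': array([0.21242061, 0.50706662, 0.23070598]), 'tool_rot': array([-1.79931172e+02, -1.31945448e-02,  1.57264872e+02]), 'wrist_force': array([ 0.26235557,  0.31581457, -0.60073587]), 'ft_torque': array([-0.02481885,  0.00095312,  0.01501765]), 'finger_force': 0.0, 'grip_width': 0.08534931904534834}
{'vfov': 52.3982797389876, 'cx': 320.2461175580362, 'cy': 242.55450847173967, 'R': array([[-0.00391045, -0.99984237,  0.01731905],
       [-0.99571993,  0.0022939 , -0.09239347],
       [ 0.09233918, -0.01760622, -0.99557194]]), 't': array([-0.08044469,  0.47705894,  0.90381961])}
```

View pics/t0.png

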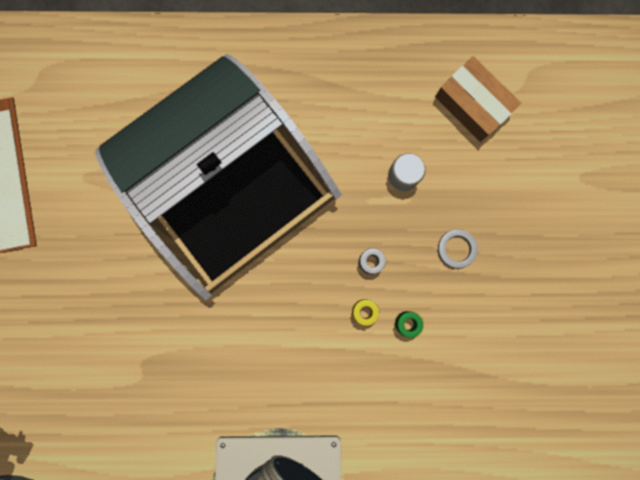

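View pics/s0.png

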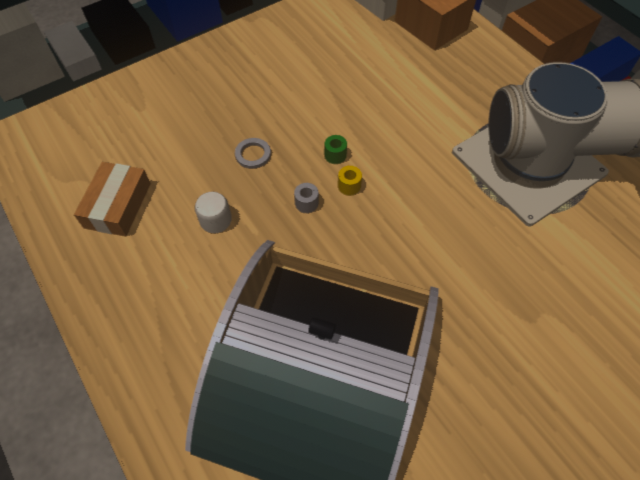

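The top view shows these candidates: a steel ring at (372,262), a yellow ring at (366,312), a green ring at (409,324) and a wide thin steel ring at (458,249). The bearing is the narrow steel one at (372,262), because the yellow and green rings are excluded and the other is wide and thin. The box mouth faces the robot, and the black grip is at (209,163).

```bash
python3 - <<'E'
from h import *
w=cloud('t0')
z=w[...,2]
m=np.zeros((480,640),bool); m[235:290,345:400]=1
b=w[m&(z>.033)&(z<.047)]; print('bearing top',len(b),b.mean(0),(b.max(0)+b.min(0))/2,np.ptp(b,axis=0))
(cx,cy),r=cv2.minEnclosingCircle(b[:,:2].astype(np.float32)); print(cx,cy,r)
for u,v in [(372,262),(366,312),(409,324),(458,239),(209,163),(209,158),(250,245),(200,220)]: print(u,v,w[v,u])
# front wall
poly=np.zeros((480,640),np.uint8); cv2.fillPoly(poly,[np.array([[205,285],[335,190],[342,200],[212,300]])],1)
f=w[(poly>0)&(z>.053)&(z<.063)]
vx,vy,x0,y0=cv2.fitLine(f[:,:2].astype(np.float32),cv2.DIST_HUBER,0,.01,.01).ravel()
d=np.array([vx,vy]); d*=np.sign(d[1]); s=(f[:,:2]-[x0,y0])@d; n=np.array([-d[1],d[0]]); n*=np.sign(n[0])
q=(f[:,:2]-[x0,y0])@n
print(len(f),'d',d,'s',np.percentile(s,[0,1,99,100]),'q',np.percentile(q,[2,50,98]))
c=np.array([x0,y0])+d*(s.max()+s.min())/2
o=c+n*.155; print('yaw of box x',np.degrees(np.arctan2(n[1],n[0])),'origin',o)
bx=np.array([n[0],n[1]]); by=np.array([-n[1],n[0]])
mm=(z>.02)&(z<.2)&(np.hypot(w[...,0]-o[0],w[...,1]-o[1])<.3)
P=w[mm]; X=(P[:,:2]-o)@bx; Y=(P[:,:2]-o)@by
k=np.abs(X)<.2; print('Y ext',np.percentile(Y[k],[.2,1,99,99.8]))
g=(P[:,2]>.125)&(abs(Y)<.03)&(X<.05); print('grip',X[g].min(),X[g].max(),Y[g].min(),Y[g].max(),P[g,2].max())
p=np.load('pics/t0.npz')['p']
cv2.imwrite('pics/c0.png',cv2.resize(p[220:345,335:485],None,fx=5,fy=4.5,interpolation=cv2.INTER_CUBIC)[:,:,::-1])
E
```

```text
bearing top 401 [ 0.44134387 -0.17884633  0.04036698] [ 0.4415792  -0.17897929  0.03965446] [0.04680154 0.04680262 0.01269707]
0.4414293169975281 -0.1792525202035904 0.024053746834397316
372 262 [ 0.44063897 -0.18250968  0.00198801]
366 312 [ 3.44506741e-01 -1.69865351e-01 -6.09531269e-06]
409 324 [ 0.32134894 -0.25212177  0.00144283]
458 239 [ 4.85250754e-01 -3.51951283e-01  3.60306809e-04]
209 163 [0.59477434 0.10162981 0.16148909]
209 158 [0.60304175 0.10172235 0.16172219]
250 245 [0.47382476 0.05312252 0.00729848]
200 220 [0.5225863  0.15001992 0.00690581]
839 d [-0.6040363   0.79695684] s [-0.1599824  -0.15723714  0.13450904  0.13765803] q [-8.52973178e-03  9.21403313e-05  5.25661605e-03]
yaw of box x 37.159527 origin [0.60198851 0.10186062]
Y ext [-0.15293222 -0.15085028  0.15917276  0.16119857]
grip -0.014991072570075146 0.009161703541375587 -0.013452968318919591 0.022228132535258863 0.16433027345226658
```

View pics/c0.png

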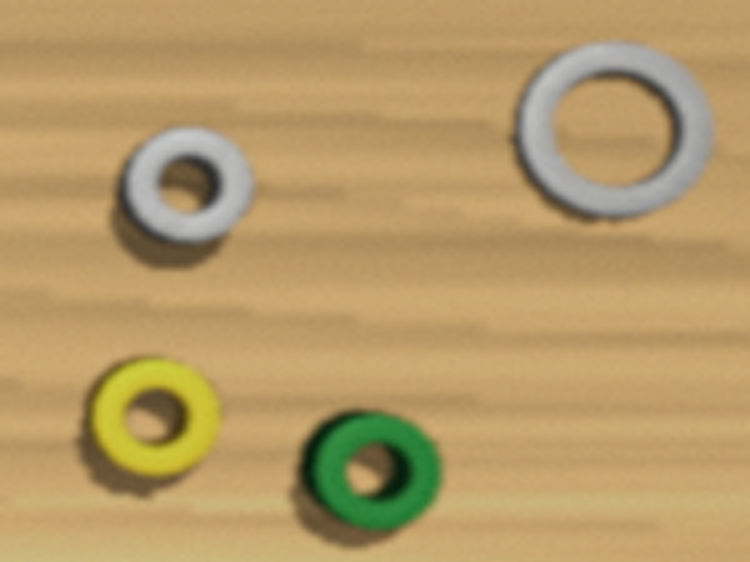

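The enlarged crop confirms it: the narrow steel ring is at the left, next to the yellow and green ones, and the wide thin ring is at the upper right. The target is at (0.441,-0.179), box yaw is about 37.2° and the box origin is about (0.599,0.105). I'll align the tool with the box axes and then go to the bearing.

```bash
python3 -m pendant '{"grip":[1,1,1,1,1,1,1,1,1,1,1,1],"travel":[[0,0,0],[0,0,0],[0,0,0],[0,0,0],[0,0,0],[0,0,0],[0,0,0],[0,0,0],[0,0,0],[1,-3.4,0],[1.1,-3.4,0],[1.1,-3.4,0]],"rot":[[0,0,-6.7],[0,0,-6.7],[0,0,-6.7],[0,0,-6.7],[0,0,-6.7],[0,0,-6.7],[0,0,-6.7],[0,0,-6.7],[0,0,-6.3],[0,0,0],[0,0,0],[0,0,0]]}'
python3 -m pendant '{"grip":[1,1,1,1,1,1,1,1,1,1,1,1],"travel":[[1.2,-3.4,0],[1.2,-3.4,0],[1.2,-3.4,0],[1.2,-3.4,0],[1.2,-3.4,0],[1.2,-3.4,0],[1.2,-3.4,0],[1.2,-3.4,0],[1.2,-3.4,0],[1.2,-3.4,0],[1.2,-3.4,0],[1.2,-3.4,0]],"rot":[[0,0,0],[0,0,0],[0,0,0],[0,0,0],[0,0,0],[0,0,0],[0,0,0],[0,0,0],[0,0,0],[0,0,0],[0,0,0],[0,0,0]]}'
python3 -m pendant '{"grip":[1,1,1,1,1,1,1],"travel":[[1.2,-3.5,0],[1.2,-3.5,0],[1.2,-3.5,0],[1.2,-3.5,0],[0.9,-3.5,0],[0,0,0],[0,0,0]],"rot":[[0,0,0],[0,0,0],[0,0,0],[0,0,0],[0,0,0],[0,0,0],[0,0,0]]}'
python3 - <<'E'
from h import *
o=get_obs(); snap('wrist','w1'); print(o['tool_pos'],o['tool_rot'])
w=cloud('w1'); z=w[...,2]
m=(z>.036)&(z<.046)&(np.hypot(w[...,0]-.441,w[...,1]+.179)<.05); b=w[m]
print(m.sum()); c=cv2.minEnclosingCircle(b[:,:2].astype(np.float32)); print(c)
print('shift',toolshift(np.array([c[0][0],c[0][1],.005])-o['tool_pos'])*100)
E
```

```text
clock: 1.1
tool_pos: [0.2485, 0.4055, 0.2305]
tool_rot: [-180.0, -0.1, -142.7]
wrist_force: [-0.1, 0.2, 0.6]
grip_width: 0.0854
finger_force: 0.0
clock: 2.1
tool_pos: [0.3803, -0.0073, 0.2313]
tool_rot: [-180.0, 0.0, -142.8]
wrist_force: [1.3, 0.0, 0.0]
grip_width: 0.0851
finger_force: 0.0
clock: 2.68
tool_pos: [0.4408, -0.1809, 0.2303]
tool_rot: [179.9, -0.0, -143.0]
wrist_force: [-0.2, -0.2, 0.1]
grip_width: 0.0856
finger_force: 0.0
[ 0.44078109 -0.18094669  0.23029062] [ 1.79897383e+02 -4.04014757e-02 -1.42993412e+02]
1316
((0.4417541027069092, -0.17663782835006714), 0.023976003751158714)
shift [-0.34890582  0.24570569 22.5293515 ]
```

```bash
python3 -m pendant '{"grip":[1,1,1,1,1,1,1,1,1,1,1],"travel":[[-0.3,0.2,3],[0,0,3.5],[0,0,3.5],[0,0,3.5],[0,0,3],[0,0,2],[0,0,1.5],[0,0,1.2],[0,0,1],[0,0,0.3],[0,0,0]],"rot":[[0,0,0],[0,0,0],[0,0,0],[0,0,0],[0,0,0],[0,0,0],[0,0,0],[0,0,0],[0,0,0],[0,0,0],[0,0,0]]}'
python3 -m pendant '{"grip":[-1,-1,-1,-1,-1,-1,-1,-1,-1,-1,-1,-1],"travel":[[0,0,0],[0,0,0],[0,0,0],[0,0,0],[0,0,0],[0,0,0],[0,0,0],[0,0,0],[0,0,0],[0,0,0],[0,0,0],[0,0,0]],"rot":[[0,0,0],[0,0,0],[0,0,0],[0,0,0],[0,0,0],[0,0,0],[0,0,0],[0,0,0],[0,0,0],[0,0,0],[0,0,0],[0,0,0]]}' 50
```

```text
clock: 3.65
tool_pos: [0.4413, -0.1748, 0.006]
tool_rot: [179.9, -0.0, -142.8]
wrist_force: [0.2, 0.0, 0.4]
grip_width: 0.0854
finger_force: 0.0
clock: 4.65
tool_pos: [0.4423, -0.1761, 0.0073]
tool_rot: [-179.9, 0.0, -142.8]
wrist_force: [-0.8, 1.1, 8.1]
grip_width: 0.0464
finger_force: 50.6
```

```bash
python3 -m pendant '{"grip":[-1,-1,-1,-1,-1,-1,-1,-1,-1,-1],"travel":[[0,0,-0.5],[0,0,-1.5],[0,0,-2.5],[0,0,-3],[0,0,-3],[0,0,-3],[0,0,-3],[0,0,-2.5],[0,0,-2],[0,0,0]],"rot":[[0,0,0],[0,0,0],[0,0,0],[0,0,0],[0,0,0],[0,0,0],[0,0,0],[0,0,0],[0,0,0],[0,0,0]]}'
python3 - <<'E'
from h import *
o=get_obs(); print(o['wrist_force'],o['finger_force'],o['grip_width'])
a=np.radians(37.2); O=np.array([.5993,.1055]); t=O-.085*np.array([np.cos(a),np.sin(a)])
print(t,toolshift(np.array([*t,.23])-o['tool_pos'])*100)
snap('scene','s1')
E
```

```text
clock: 5.48
tool_pos: [0.4429, -0.1766, 0.2204]
tool_rot: [-179.7, 0.1, -142.8]
wrist_force: [0.5, -0.7, -3.9]
grip_width: 0.0463
finger_force: 52.3
[ 0.54606729 -0.68420152 -3.88112892] 52.293676882982254 0.04629036163364758
[0.53159496 0.05410908] [-21.00676239  13.02419102  -0.99089085]
```

View pics/s1.png

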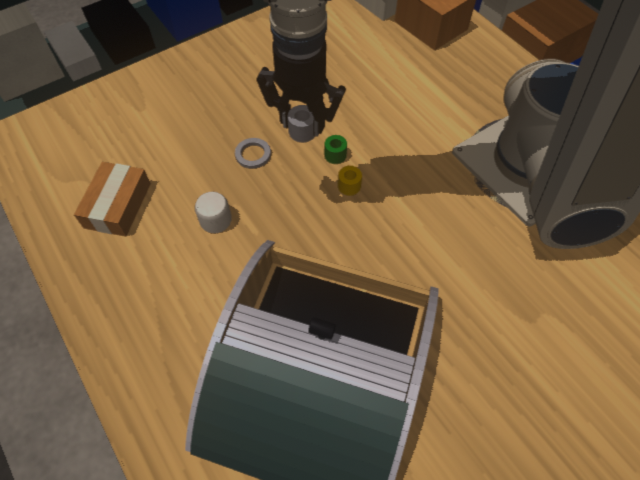

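The scene view shows the bearing at (301,125), held upright in the fingers, and the spot where it stood is empty. I'll carry it over the mouth.

```bash
python3 -m pendant '{"grip":[-1,-1,-1,-1,-1,-1,-1,-1,-1,-1,-1,-1],"travel":[[-1,0.6,0],[-2,1.2,0],[-2.4,1.5,0],[-2.4,1.5,0],[-2.4,1.5,0],[-2.4,1.5,0],[-2.4,1.5,0],[-2.4,1.5,0],[-2,1.2,0],[-1,0.6,0],[-0.6,0.4,0],[0,0,0]],"rot":[[0,0,0],[0,0,0],[0,0,0],[0,0,0],[0,0,0],[0,0,0],[0,0,0],[0,0,0],[0,0,0],[0,0,0],[0,0,0],[0,0,0]]}'
python3 - <<'E'
from h import *
o=get_obs(); a=np.radians(37.2); O=np.array([.5993,.1055]); n=np.array([np.cos(a),np.sin(a)]); by=np.array([-n[1],n[0]])
print('tool',o['tool_pos'],'box xy',(o['tool_pos'][:2]-O)@n,(o['tool_pos'][:2]-O)@by)
snap('wrist','w2'); w=cloud('w2'); P=w[~np.isnan(w[...,0])]
X=(P[:,:2]-O)@n; Y=(P[:,:2]-O)@by
k=(P[:,2]>.05)&(P[:,2]<.063)&(abs(Y)<.1)&(X<-.12); print('front wall X',k.sum(),np.percentile(X[k],[2,50,98]))
k=(P[:,2]>.1)&(P[:,2]<.13)&(abs(Y)<.1)&(X>-.1)&(X<.05); print('cover X min',k.sum(),np.percentile(X[k],[0,2]) if k.any() else 0)
k=(P[:,2]<.02)&(X>-.14)&(X<-.05)&(abs(Y)<.12); print('floor z',np.median(P[k,2]))
E
```

```text
clock: 6.53
tool_pos: [0.5304, 0.0556, 0.2151]
tool_rot: [179.9, -0.1, -142.7]
wrist_force: [-0.7, 0.0, -3.3]
grip_width: 0.0465
finger_force: 52.1
tool [0.53037605 0.0555908  0.2150658 ] box xy -0.0850750470823238 0.0019171838433609855
front wall X 2956 [-0.15685547 -0.15189304 -0.14683754]
cover X min 1552 [-0.0125364  -0.01203861]
floor z 0.00825316522475249
```

View pics/w2.png

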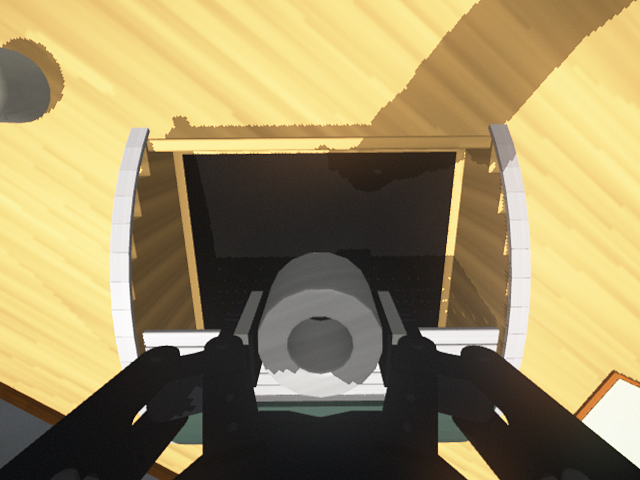

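The wrist view shows the bearing held at (320,340). The open mouth lies ahead, with the front wall at row 145 and the cover edge at about row 335. The tool is 3 mm or less off the planned place, which is fine. I'll lower it and check the last centimetre by force.

```bash
python3 - <<'E'
from h import *
c=camera_info('wrist'); o=get_obs(); print('cam rel tool cm',toolshift(-c['R'].T@c['t']-o['tool_pos'])*100)
E
python3 -m pendant '{"grip":[-1,-1,-1,-1,-1,-1,-1,-1,-1,-1,-1,-1],"travel":[[0,0,1.5],[0,0,2.2],[0,0,2.2],[0,0,2.2],[0,0,2.2],[0,0,2.2],[0,0,2],[0,0,1.5],[0,0,1.2],[0,0,0.8],[0,0,0.5],[0,0,0]],"rot":[[0,0,0],[0,0,0],[0,0,0],[0,0,0],[0,0,0],[0,0,0],[0,0,0],[0,0,0],[0,0,0],[0,0,0],[0,0,0],[0,0,0]]}'
```

```text
cam rel tool cm [  7.6733512   -0.05221645 -14.22284927]
clock: 7.58
tool_pos: [0.5302, 0.0538, 0.0306]
tool_rot: [180.0, -0.1, -142.9]
wrist_force: [0.6, 0.5, -2.3]
grip_width: 0.0465
finger_force: 52.1
```

```bash
python3 -m pendant '{"grip":[-1,-1,-1,-1,-1],"travel":[[0,0,0.5],[0,0,0.5],[0,0,0.2],[0,0,0.1],[0,0,0]],"rot":[[0,0,0],[0,0,0],[0,0,0],[0,0,0],[0,0,0]]}'
python3 -m pendant '{"grip":[-1,-1,-1],"travel":[[0,0,0.1],[0,0,0.1],[0,0,0]],"rot":[[0,0,0],[0,0,0],[0,0,0]]}'
```

```text
clock: 8.0
tool_pos: [0.5306, 0.0545, 0.0182]
tool_rot: [180.0, -0.0, -142.8]
wrist_force: [0.9, 0.0, -3.4]
grip_width: 0.0463
finger_force: 52.1
clock: 8.25
tool_pos: [0.5307, 0.0545, 0.0162]
tool_rot: [180.0, 0.0, -142.8]
wrist_force: [-0.5, 0.9, -3.3]
grip_width: 0.0463
finger_force: 52.1
```

```bash
python3 -m pendant '{"grip":[-1,-1,-1],"travel":[[0,0,0.1],[0,0,0.05],[0,0,0]],"rot":[[0,0,0],[0,0,0],[0,0,0]]}'
```

```text
clock: 8.5
tool_pos: [0.5308, 0.0546, 0.0153]
tool_rot: [-180.0, 0.0, -142.8]
wrist_force: [-3.1, 1.0, 3.8]
grip_width: 0.0464
finger_force: 52.7
```

The force turned to +4 N, so the bearing has touched down. I'll release and retreat.

```bash
python3 -m pendant '{"grip":[0.3,0.6,1,1,1,1,1,1],"travel":[[0,0,0],[0,0,0],[0,0,0],[0,0,0],[0,0,0],[0,0,0],[0,0,0],[0,0,0]],"rot":[[0,0,0],[0,0,0],[0,0,0],[0,0,0],[0,0,0],[0,0,0],[0,0,0],[0,0,0]]}'
python3 -m pendant '{"grip":[1,1,1,1,1,1,1,1,1,1,1,1],"travel":[[0,0,-0.5],[0,0,-1],[0,0,-2],[0,0,-2.5],[0,0,-2.5],[0,0,-2.5],[0,0,-2.5],[0,0,-2.5],[0,0,-2.5],[0,0,-2.5],[0,0,-1.5],[0,0,0]],"rot":[[0,0,0],[0,0,0],[0,0,0],[0,0,0],[0,0,0],[0,0,0],[0,0,0],[0,0,0],[0,0,0],[0,0,0],[0,0,0],[0,0,0]]}'
python3 - <<'E'
from h import *
snap('wrist','w3'); o=get_obs(); print(o['tool_pos'])
w=cloud('w3'); P=w[~np.isnan(w[...,0])]
a=np.radians(37.2); O=np.array([.6017,.1073]); n=np.array([np.cos(a),np.sin(a)]); by=np.array([-n[1],n[0]])
X=(P[:,:2]-O)@n; Y=(P[:,:2]-O)@by
k=(abs(X+.088)<.05)&(abs(Y)<.05)&(P[:,2]>.03)&(P[:,2]<.06)
print('bearing top',k.sum(),np.percentile(X[k],[1,50,99]),np.percentile(Y[k],[1,99]),np.percentile(P[k,2],[5,50,95]))
k=(P[:,2]>.145)&(P[:,2]<.175)&(abs(Y)<.04)&(X>-.05)&(X<.05); print('grip',k.sum(),np.percentile(X[k],[1,99]),np.percentile(Y[k],[1,99]),P[k,2].max()) if k.any() else print('nogrip')
for s in (1,-1):
  k=(P[:,2]>.06)&(P[:,2]<.128)&(Y*s>.135)&(Y*s<.17)&(X<-.02)&(X>-.14); print('end Y',s,np.percentile(Y[k],[2,50,98]))
E
```

```text
clock: 9.17
tool_pos: [0.5307, 0.0545, 0.0148]
tool_rot: [-180.0, 0.0, -142.8]
wrist_force: [0.3, -0.3, -0.8]
grip_width: 0.0854
finger_force: 0.0
clock: 10.17
tool_pos: [0.5317, 0.0544, 0.2443]
tool_rot: [-179.8, 0.3, -142.8]
wrist_force: [0.3, 0.3, -0.7]
grip_width: 0.0852
finger_force: 0.0
[0.53119812 0.0544936  0.24213704]
bearing top 1458 [-0.11240846 -0.0902058  -0.06729058] [-0.02209958  0.02217494] [0.03681051 0.04730448 0.04862466]
grip 1397 [-0.01567282  0.00363508] [-0.01581178  0.01946445] 0.1629345997482321
end Y 1 [0.1436948  0.14560554 0.15740554]
end Y -1 [-0.15533324 -0.14332361 -0.14160348]
```

View pics/w3.png

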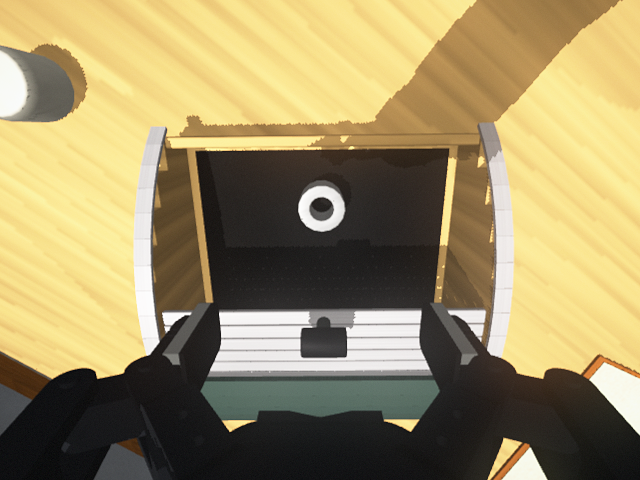

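The wrist view shows the bearing standing flat at (321,208) on the box floor with its top at z 0.048, so it is placed. The grip is at (324,342), at box x of about -0.005 and z 0.150. Next I'll pinch it.

```bash
python3 -m pendant '{"grip":[1,1,1,1,1,1,1,1,1,1,1,1],"travel":[[-2,0.1,0],[-2.5,0.1,0],[-2.5,0,0],[-1.3,0,0],[0,0,2],[0,0,2.5],[0,0,2.5],[0,0,2],[0,0,1],[0,0,0.6],[0,0,0.3],[0,0,0]],"rot":[[0,0,0],[0,0,0],[0,0,0],[0,0,0],[0,0,0],[0,0,0],[0,0,0],[0,0,0],[0,0,0],[0,0,0],[0,0,0],[0,0,0]]}'
python3 -m pendant '{"grip":[-1,-1,-1,-1,-1,-1,-1,-1,-1,-1,-1,-1],"travel":[[0,0,0],[0,0,0],[0,0,0],[0,0,0],[0,0,0],[0,0,0],[0,0,0],[0,0,0],[0,0,0],[0,0,0],[0,0,0],[0,0,0]],"rot":[[0,0,0],[0,0,0],[0,0,0],[0,0,0],[0,0,0],[0,0,0],[0,0,0],[0,0,0],[0,0,0],[0,0,0],[0,0,0],[0,0,0]]}' 25
python3 - <<'E'
from h import *
t0=.698-np.arcsin(.005/.25)
a=np.linspace(.02,.70,18); x=25*np.sin(a); z=25*np.cos(a)
print(np.round(np.c_[np.diff(x),-np.diff(z)],2).tolist())
E
```

```text
clock: 11.22
tool_pos: [0.5957, 0.1062, 0.1309]
tool_rot: [-180.0, 0.0, -142.8]
wrist_force: [0.4, -0.5, -0.0]
grip_width: 0.0858
finger_force: 0.0
clock: 12.22
tool_pos: [0.5959, 0.1062, 0.1315]
tool_rot: [-180.0, 0.1, -142.8]
wrist_force: [-1.7, -0.5, 5.4]
grip_width: 0.0358
finger_force: 25.8
[[1.0, 0.04], [1.0, 0.08], [0.99, 0.12], [0.99, 0.16], [0.98, 0.2], [0.97, 0.24], [0.96, 0.28], [0.95, 0.31], [0.94, 0.35], [0.92, 0.39], [0.9, 0.43], [0.89, 0.46], [0.87, 0.5], [0.85, 0.53], [0.83, 0.56], [0.8, 0.6], [0.78, 0.63]]
```

```bash
python3 -m pendant '{"grip":[-1,-1,-1,-1,-1,-1,-1,-1,-1,-1],"travel":[[1,0,0.04],[1,0,0.08],[0.99,0,0.12],[0.99,0,0.16],[0.98,0,0.2],[0.97,0,0.24],[0.96,0,0.28],[0.95,0,0.31],[0.94,0,0.35],[0,0,0]],"rot":[[0,0,0],[0,0,0],[0,0,0],[0,0,0],[0,0,0],[0,0,0],[0,0,0],[0,0,0],[0,0,0],[0,0,0]]}'
```

```text
clock: 13.05
tool_pos: [0.5256, 0.0518, 0.1133]
tool_rot: [-179.9, 0.0, -142.9]
wrist_force: [1.3, -6.8, 1.7]
grip_width: 0.0357
finger_force: 26.6
```

```bash
python3 -m pendant '{"grip":[-1,-1,-1,-1,-1,-1,-1,-1,-1,-1],"travel":[[0.92,0,0.39],[0.9,0,0.43],[0.89,0,0.46],[0.87,0,0.5],[0.85,0,0.53],[0.83,0,0.56],[0.8,0,0.6],[0.78,0,0.63],[0.2,0,0.15],[0,0,0]],"rot":[[0,0,0],[0,0,0],[0,0,0],[0,0,0],[0,0,0],[0,0,0],[0,0,0],[0,0,0],[0,0,0],[0,0,0]]}'
```

```text
clock: 13.88
tool_pos: [0.4705, 0.0091, 0.0707]
tool_rot: [-179.8, 0.0, -142.9]
wrist_force: [4.5, -8.9, -3.0]
grip_width: 0.036
finger_force: 28.0
```

```bash
python3 -m pendant '{"grip":[0.3,1,1,1,1,1,1],"travel":[[0,0,0],[0,0,0],[0,0,0],[0,0,0],[0,0,0],[0,0,0],[0,0,0]],"rot":[[0,0,0],[0,0,0],[0,0,0],[0,0,0],[0,0,0],[0,0,0],[0,0,0]]}'
python3 -m pendant '{"grip":[1,1,1,1,1,1,1,1,1,1],"travel":[[0,0,-1],[0,0,-2],[0,0,-2],[0,0,-2],[0,0,-2],[0,0,-2],[0,0,-2],[0,0,-2],[0,0,-1],[0,0,0]],"rot":[[0,0,0],[0,0,0],[0,0,0],[0,0,0],[0,0,0],[0,0,0],[0,0,0],[0,0,0],[0,0,0],[0,0,0]]}'
python3 - <<'E'
from h import *
snap('scene','s2'); snap('wrist','w4'); w=cloud('w4'); P=w[~np.isnan(w[...,0])]
a=np.radians(37.2); O=np.array([.6017,.1073]); n=np.array([np.cos(a),np.sin(a)]); by=np.array([-n[1],n[0]])
X=(P[:,:2]-O)@n; Y=(P[:,:2]-O)@by
k=(P[:,2]>.092)&(P[:,2]<.12)&(abs(Y)<.03)&(X>-.19)&(X<-.135); print('grip',k.sum(),np.percentile(X[k],[1,99]),np.percentile(Y[k],[1,99]),np.percentile(P[k,2],99))
E
```

```text
clock: 14.47
tool_pos: [0.4695, 0.0107, 0.0704]
tool_rot: [180.0, -0.0, -142.8]
wrist_force: [0.4, -0.9, -0.9]
grip_width: 0.0854
finger_force: 0.0
clock: 15.3
tool_pos: [0.4704, 0.0106, 0.2323]
tool_rot: [-179.9, 0.1, -142.8]
wrist_force: [-0.1, 0.0, -0.5]
grip_width: 0.0856
finger_force: 0.0
grip 1189 [-0.16978374 -0.14764629] [-0.01744489  0.01767496] 0.10605432800790845
```

View pics/s2.png

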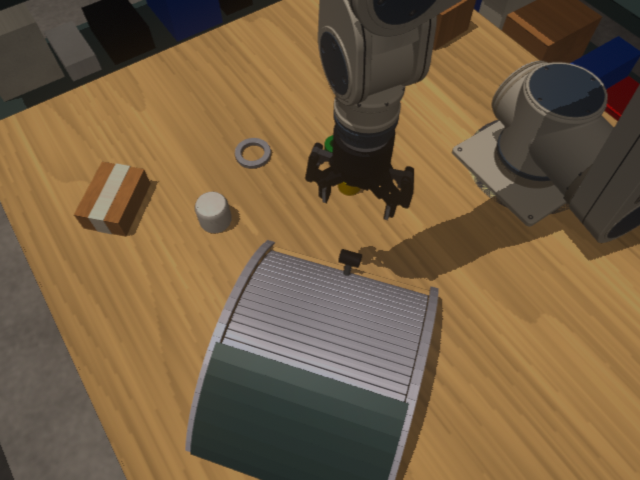

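The cover spans the mouth down to the front wall, with the grip at (350,258). Its measured position (x -0.159, z 0.094) gives a joint angle of about 0.01–0.02 rad, well under 0.07. Handing in.

```bash
python3 -c "
from h import *
print(ticket.close_job())"
```

```text
the job is handed in; nothing more can be done
None
```

The bearing is flat on the box floor, the cover is shut to about 0.02 rad by camera measurement, and the job was handed in at about 15 s; no verdict was shown.

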